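# Close up the fixings tins with their piled lids

### The job

The five fixings tins are standing open and their lids have been left in two piles on the bench. Take the piles apart and put each lid on its own tin, the one it fits, pushed fully home and level; leave the tins upright where they stand.

Things in the scene. Friction and masses are not known exactly. Their poses are not given: they have to be found in the camera images.
- lid_68: the 68 mm lid: plain round steel slip-on lid, 68 mm outside diameter, 14 mm tall, about 46 g, closed side up, hollow below (64 mm bore, 12 mm deep; top 2 mm thick). The five lids start in two piles, smaller on larger. Origin: centre of the skirt's lower edge; z up through the top
- lid_60: the 60 mm lid: plain round steel slip-on lid, 60 mm outside diameter, 14 mm tall, about 42 g, closed side up, hollow below (56 mm bore, 12 mm deep; top 2 mm thick). The five lids start in two piles, smaller on larger. Origin: centre of the skirt's lower edge; z up through the top
- lid_52: the 52 mm lid: plain round steel slip-on lid, 52 mm outside diameter, 14 mm tall, about 38 g, closed side up, hollow below (48 mm bore, 12 mm deep; top 2 mm thick). The five lids start in two piles, smaller on larger. Origin: centre of the skirt's lower edge; z up through the top
- lid_44: the 44 mm lid: plain round steel slip-on lid, 44 mm outside diameter, 14 mm tall, about 34 g, closed side up, hollow below (40 mm bore, 12 mm deep; top 2 mm thick). The five lids start in two piles, smaller on larger. Origin: centre of the skirt's lower edge; z up through the top
- lid_36: the 36 mm lid: plain round steel slip-on lid, 36 mm outside diameter, 14 mm tall, about 30 g, closed side up, hollow below (32 mm bore, 12 mm deep; top 2 mm thick). The five lids start in two piles, smaller on larger. Origin: centre of the skirt's lower edge; z up through the top
- tin_68: open round steel tin for the 68 mm lid, holding wooden dowels; loose, about 0.56 kg, 66 mm tall; body 68 mm across up to 52.2 mm, then a neck 60 mm across, tapering over its top 7 mm to 53 mm at the rim, which guides the lid in. Lid fully on: it rests on the rim, its origin 54 mm above the tin's. Origin: centre of the underside; z up
- tin_60: open round steel tin for the 60 mm lid, holding brass screws; loose, about 0.49 kg, 60 mm tall; body 60 mm across up to 46.2 mm, then a neck 52 mm across, tapering over its top 7 mm to 45 mm at the rim, which guides the lid in. Lid fully on: it rests on the rim, its origin 48 mm above the tin's. Origin: centre of the underside; z up
- tin_52: open round steel tin for the 52 mm lid, holding steel nuts; loose, about 0.43 kg, 55 mm tall; body 52 mm across up to 41.2 mm, then a neck 44 mm across, tapering over its top 7 mm to 37 mm at the rim, which guides the lid in. Lid fully on: it rests on the rim, its origin 43 mm above the tin's. Origin: centre of the underside; z up
- tin_44: open round steel tin for the 44 mm lid, holding steel nails; loose, about 0.36 kg, 50 mm tall; body 44 mm across up to 36.2 mm, then a neck 36 mm across, tapering over its top 7 mm to 29 mm at the rim, which guides the lid in. Lid fully on: it rests on the rim, its origin 38 mm above the tin's. Origin: centre of the underside; z up
- tin_36: open round steel tin for the 36 mm lid, holding dark panel pins; loose, about 0.30 kg, 46 mm tall; body 36 mm across up to 32.2 mm, then a neck 28 mm across, tapering over its top 7 mm to 21 mm at the rim, which guides the lid in. Lid fully on: it rests on the rim, its origin 34 mm above the tin's. Origin: centre of the underside; z up
Mind the look-alikes: they are no part of the job. Leave any turquoise look-alike of the lid_60 alone. What is shaped like the lid_36 but orange or purple is not meant.

How it is judged:
By the outcome, as a careful person would: the job done as asked, in the order asked, and still so for the second after the job is handed in, with the robot touching nothing.
It also fails if it takes over 109 s, if anything falls off the work surface, if the arm or the gripper's body presses on something with over 40 N, if the wrist force passes 120 N, or if a joint passes its speed limit or range.

### The arm

A 7-joint arm with a two-finger parallel gripper is mounted at the origin on the work surface; the furniture and walls round the work are solid. World frame = base frame: x ahead of the robot, y to its left, z up, the work surface at z = 0. Lengths are in m, angles in rad, forces in N, time in s.
With the tool pointing down it reaches from about 0.425 to 0.825 m from the base axis. Payload 3.6 kg.
Tool frame: the origin (TCP) lies midway between the tips of the shut fingers; the grasp point (between the pads) lies 19 mm behind it; z points along the fingers, y is the line along which they close (so a half turn about z gives the same grasp; the last joint's range is limited). The gripper opens to 93 mm and grips with 3 to 60 N. Pads are 15 mm wide; open, the fingers measure 128 mm over their backs; the gripper's body (75 mm by 188 mm) begins 65 mm behind the grasp point.
Start: joints at [1.246, 0.615, -0.013, 1.423, 0.008, 1.103, -0.04], TCP at [0.191, -0.621, 0.219] pointing down, gripper open.
Joint ranges: [-3.12, 3.12], [-0.3, 2.06], [-1.34, 1.32], [0.26, 2.42], [-1.36, 4.5], [0.01, 1.98], [-2.84, 2.84]. Speed limits (rad/s): [2.79, 2.79, 3.14, 3.14, 3.14, 3.14, 3.14].

### API

Orientations are given as a unit quaternion [x, y, z, w].
In Python, from workcell import telemetry, vision, manip gives the robot as it stands.
- The arm moves only by the shell command python3 -m creep 'ROWS'. ROWS is a JSON object of lists of equal length, an entry for each row: "xyz": the shift along the tool's x, y, z each as a share of 600 mm, from -1 to 1, a list of three; "rotation": the turn, a rotation vector about the tool's x, y, z each as a share of 60 degrees, from -1 to 1, a list of three; "hand": the closure, from -1 (fully open) to 1 (shut). In form: {"xyz": [[x, y, z], ...], "rotation": [[ax, ay, az], ...], "hand": [hand, ...]}. A call has 1 to 20 rows; each row is the pose to reach, as a shift and turn from the pose commanded when the call began, along the tool's axes at that moment; what a row does not reach only later rows make up. A row lasts 1/10 s, in which the tool goes at most 50 mm and 8.59 degrees, less where a joint would pass 70% of its speed; a pose out of reach is approached as far as the arm can. A call with a number of a shift or a turn outside -1 to 1 is refused whole. A call with a gripper value outside its range is refused whole. The fingers move at their own pace and stop on an object; the grip force is fixed at half the most. Time passes only in rows, so rows that repeat a pose let the fingers close. It gives the time, the measured TCP pose, the force, the opening and the grip force at its end, in the units of the state.
- telemetry.state(): the state, without advancing time (a new reading comes with each control period).
- vision.grab_frame(name): name is "scene" or "side" or "wrist"; returns the picture (400x640x3 uint8, blue, green, red); there is no depth.
- vision.camera_info(name): a dict with "vertical_fov" (degrees; the focal length in pixels is half the picture's height over the tangent of half this angle, whatever the lens; pixels are square), "cx", "cy" (the principal point, pixels), "extrinsics" (4x4, takes a point from camera to world coordinates). Camera axes: x right, y down, z forward; pixel columns grow to the right and rows downward; lengths in m; the calibration is good to about 2 mm. A picture is of the moment at which its call begins: read the wrist's pose just before it. camera_info takes no time and is no camera call; for the wrist camera it gives the pose at the moment of the call.
- manip.job_done(): hands the job in; it is judged then, once.
The state is a dict: "time_s": time; "q": joint angles; "joint_velocities": joint speeds; "joint_torque": joint torques, N m; "tcp_pos": TCP position; "tcp_rot": TCP orientation; "contact_force": force on the tool from outside, world axes, zero at the start; "wrist_torque": the same for the moment, N m; "gripper_width": opening from 0.0 (shut) to 1.0 (fully open); "grip_force": force on a finger pad.
Only numpy, scipy, OpenCV 4.12 (cv2) and the standard library are available. Lean on these libraries where they do the work, as an engineer would, in place of code of your own. Each camera call takes 0.05 s, during which the arm holds its last target. There are 200 camera calls.

## Working session

There is one attempt and no reset: what is moved stays moved. The work goes in short steps, Python scripts to look and compute and a shell command to move; the robot and the scene stay as the last step left them, time stands still between calls to the robot, and variables do not carry over. Pictures are saved under pics/ and viewed, at most 19 in all, crops included, and the job is handed in when it is done.

```bash
mkdir -p pics
cat > h.py <<'E'
import numpy as np, cv2
from workcell import telemetry, vision, manip
from scipy.spatial.transform import Rotation as R
def grab(n,f=None):
    i=vision.camera_info(n); im=vision.grab_frame(n)
    if f: cv2.imwrite('pics/'+f,im)
    return im,i
def ray(i,u,v):
    f=200/np.tan(np.radians(i['vertical_fov'])/2); E=np.array(i['extrinsics'])
    d=E[:3,:3]@np.array([(u-i['cx'])/f,(v-i['cy'])/f,1]); return E[:3,3],d
def plane(i,u,v,z):
    o,d=ray(i,u,v); return o+d*(z-o[2])/d[2]
def proj(i,p):
    f=200/np.tan(np.radians(i['vertical_fov'])/2); E=np.array(i['extrinsics'])
    c=E[:3,:3].T@(np.array(p)-E[:3,3]); return c[0]/c[2]*f+i['cx'],c[1]/c[2]*f+i['cy']
def tri(rs):
    A=0;b=0
    for o,d in rs:
        d=d/np.linalg.norm(d);P=np.eye(3)-np.outer(d,d);A=A+P;b=b+P@o
    return np.linalg.solve(A,b)
E
python3 - <<'E'
from h import *
s=telemetry.state();print(s)
for n in ['scene','side','wrist']:
    im,i=grab(n,n+'0.png');print(n,i)
E
```

```text
{'time_s': 0.0, 'q': array([ 1.24548739,  0.61588979, -0.01258597,  1.42489544,  0.00808647,
        1.103397  , -0.04038732]), 'joint_velocities': array([-0.00235033, -0.00028361,  0.0010014 ,  0.00013933, -0.00096515,
        0.00066378,  0.00056012]), 'joint_torque': array([-1.59312285e-04, -4.58938909e+01,  2.09047040e-01, -1.65743333e+01,
       -6.10597688e-02,  2.05938698e-02,  2.45313286e-04]), 'tcp_pos': array([ 0.19111103, -0.62044036,  0.21750151]), 'tcp_rot': array([ 9.88855510e-01,  1.48872991e-01, -2.09680445e-04, -1.25233343e-03]), 'contact_force': array([-0.38324042, -1.03895457, -0.48033084]), 'wrist_torque': array([-0.0596507 ,  0.00268654, -0.01716906]), 'grip_force': 0.0, 'gripper_width': 1.0012507959979982}
scene {'vertical_fov': 54.55399621422324, 'cx': 319.696178018551, 'cy': 200.74308134240084, 'extrinsics': array([[-0.56302758, -0.50436709,  0.65468601, -0.12027489],
       [-0.82611125,  0.36575184, -0.42867913,  0.57663764],
       [-0.02324097, -0.78220166, -0.6225917 ,  0.61943832],
       [ 0.        ,  0.        ,  0.        ,  1.        ]])}
side {'vertical_fov': 46.80049749055353, 'cx': 322.6998733491039, 'cy': 201.54514150141208, 'extrinsics': array([[-9.99743299e-01, -2.26563772e-02,  1.56365726e-04,
         4.55462796e-01],
       [-1.37582229e-02,  6.01587961e-01, -7.98688072e-01,
         9.61725915e-01],
       [ 1.80013104e-02, -7.98485199e-01, -6.01745245e-01,
         6.34094835e-01],
       [ 0.00000000e+00,  0.00000000e+00,  0.00000000e+00,
         1.00000000e+00]])}
wrist {'vertical_fov': 59.648991834894964, 'cx': 313.49619910375225, 'cy': 195.8050615161105, 'extrinsics': array([[ 0.29562196, -0.91559459, -0.27256963,  0.26652876],
       [-0.95530422, -0.28370022, -0.08311462, -0.59761503],
       [-0.00122876,  0.28495742, -0.95853939,  0.38342008],
       [ 0.        ,  0.        ,  0.        ,  1.        ]])}
```

View pics/scene0.png

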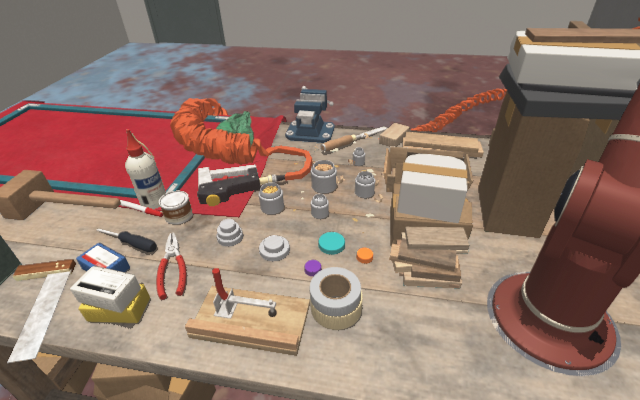

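View pics/side0.png

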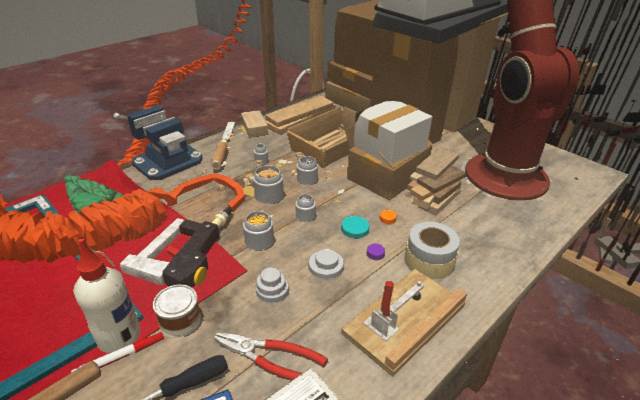

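The scene view shows tins at (272,199), (323,177), (365,185), (320,206) and (358,156). Pile A is at (228,232) and pile B at (274,246). The look-alikes are turquoise (331,242), purple (313,268) and orange (365,255). The side view shows the same objects: tins at (258,230), (267,184), (307,170), (305,208) and (261,155), piles at (271,285) and (326,263). I'll enlarge both views.

Run:
```python
import cv2
a=cv2.imread('pics/scene0.png')[140:270,200:400];cv2.imwrite('pics/c1.png',cv2.resize(a,None,fx=4,fy=4,interpolation=cv2.INTER_CUBIC))
a=cv2.imread('pics/side0.png')[135:305,225:415];cv2.imwrite('pics/c2.png',cv2.resize(a,None,fx=3.5,fy=3.5,interpolation=cv2.INTER_CUBIC))
```

```text
(no output)
```

View pics/c1.png

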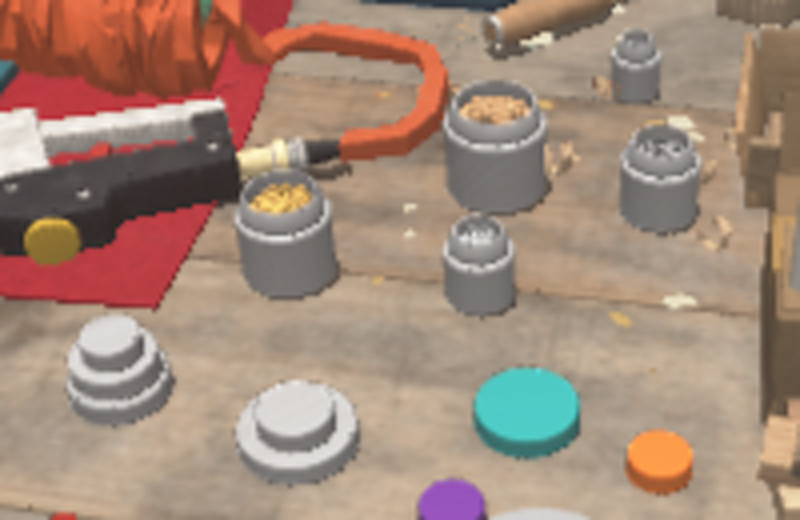

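View pics/c2.png

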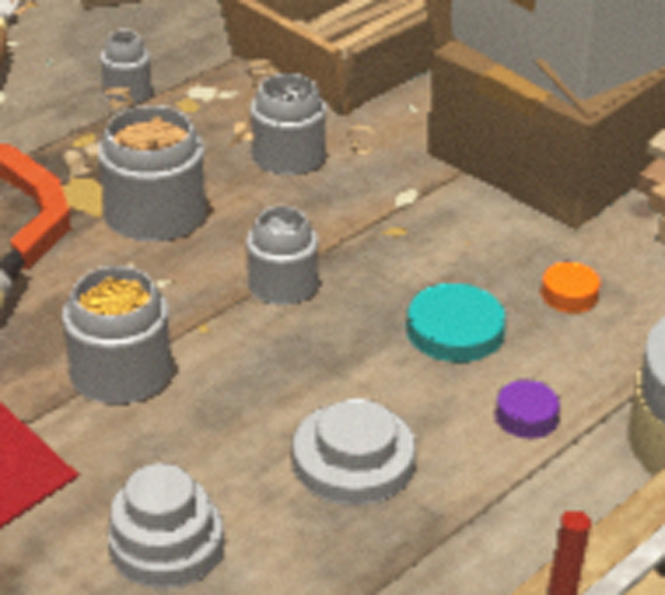

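The crops show that the turquoise (331,242), orange (365,255) and purple (313,268) discs are the coloured decoys, so I leave them alone. Pile A has apparent widths of about 70:100:113 px, which fits 36 on 52 on 60. Pile B at about 80:120 px fits 44 on 68. The tins, by size and contents, are:

| Tin | Contents | Crop pixel |
|---|---|---|
| tin_60 | screws | (283,199) |
| tin_68 | dowels | (496,105) |
| tin_52 | nuts | (665,148) |
| tin_44 | nails | (479,234) |
| tin_36 | pins | (636,45) |

Next I triangulate these.

Run:
```python
from h import *
P={'t60':((283,199),(115,292)),'t68':((496,105),(151,131)),'t52':((665,148),(288,94)),'t44':((479,234),(282,223)),'t36':((636,45),(124,40)),'l36':((112,340),(161,490)),'l44':((296,411),(357,427)),'turq':((527,405),(457,319))}
a=vision.camera_info('scene');b=vision.camera_info('side')
for k,((x,y),(p,q)) in P.items():
    r=[ray(a,200+(x+.5)/4-.5,140+(y+.5)/4-.5),ray(b,225+(p+.5)/3.5-.5,135+(q+.5)/3.5-.5)]
    X=tri(r);g=[np.linalg.norm(np.cross(X-o,d/np.linalg.norm(d))) for o,d in r]
    print(k,X.round(4),'gap',round(g[0]*1e3,1),'reach',np.hypot(*X[:2]).round(3))
s=telemetry.state();Rm=R.from_quat(s['tcp_rot']).as_matrix();print(Rm.round(3))
i=vision.camera_info('wrist');E=np.array(i['extrinsics']);print('cam in tool',(Rm.T@(E[:3,3]-s['tcp_pos'])).round(4),'\n',(Rm.T@E[:3,:3]).round(3))
```

```text
t60 [0.5821 0.2587 0.0568] gap 2.8 reach 0.637
t68 [0.5789 0.1031 0.0644] gap 1.2 reach 0.588
t52 [0.4947 0.0301 0.0482] gap 1.6 reach 0.496
t44 [0.4922 0.1757 0.0472] gap 1.8 reach 0.523
t36 [ 0.6147 -0.0433  0.0421] gap 3.7 reach 0.616
l36 [0.5435 0.3915 0.0384] gap 2.0 reach 0.67
l44 [0.445  0.3291 0.0254] gap 1.9 reach 0.553
turq [0.3861 0.217  0.0109] gap 0.4 reach 0.443
[[ 0.956  0.294 -0.001]
 [ 0.294 -0.956  0.002]
 [-0.    -0.002 -1.   ]]
cam in tool [ 7.880e-02 -1.000e-04 -1.658e-01] 
 [[ 0.001 -0.959 -0.285]
 [ 1.     0.001  0.001]
 [-0.001 -0.285  0.959]]
```

Run:
```python
from h import *
a=vision.camera_info('scene');b=vision.camera_info('side')
for n,i,pts in [('scene',a,[(488,228),(543,237),(396,262),(470,232),(387,205)]),('side',b,[(350,172),(387,190),(437,152),(338,92),(455,140)])]:
    for p in pts: print(n,p,plane(i,*p,0).round(3))
# tall box top front corner (scene 510,75 / 512,100 ), white box top corners
for n,p,q in [('white top L',(402,155),(357,145)),('white top R',(467,160),(430,125))]:
    print(n,tri([ray(a,*p),ray(b,*q)]).round(3))
```

```text
scene (488, 228) [ 0.217 -0.109  0.   ]
scene (543, 237) [ 0.127 -0.183  0.   ]
scene (396, 262) [0.263 0.136 0.   ]
scene (470, 232) [ 0.233 -0.065  0.   ]
scene (387, 205) [0.417 0.023 0.   ]
side (350, 172) [ 0.389 -0.005  0.   ]
side (387, 190) [0.304 0.069 0.   ]
side (437, 152) [ 0.152 -0.112  0.   ]
side (338, 92) [ 0.413 -0.488  0.   ]
side (455, 140) [ 0.089 -0.18   0.   ]
white top L [0.387 0.033 0.132]
white top R [0.23  0.03  0.192]
```

View pics/wrist0.png

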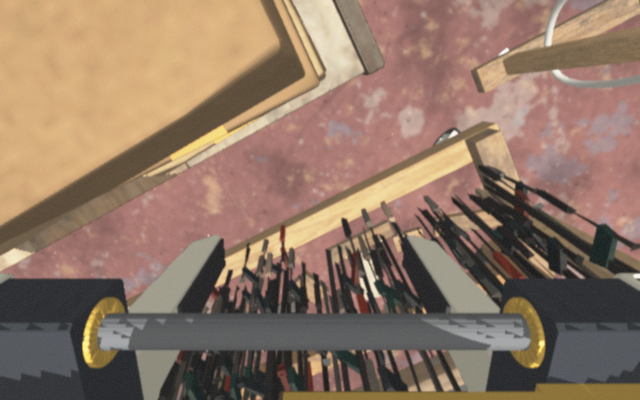

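The wrist view shows the tool off the bench beside the tall carton, which fills the upper left. The carton lies between the arm and the work, so I need its height before swinging over it.

```bash
python3 - <<'E'
from h import *
a=vision.camera_info('scene');b=vision.camera_info('side');w=vision.camera_info('wrist')
for z in np.arange(0,.6,.05): print(z.round(2),[np.round(proj(a,(.217,-.109,z))),np.round(proj(b,(.217,-.109,z))),np.round(proj(b,(.41,-.46,z)))])
# wrist: right corner of the box top at (325,75)/(275,40)
for z in (.1,.15,.2,.25,.3): print(z,plane(w,275,55,z).round(3),plane(w,322,80,z).round(3), plane(w,0,255,z).round(3))
E
python3 -c "
import cv2,numpy as np
a=cv2.imread('pics/scene0.png')[0:240,470:640];b=cv2.imread('pics/side0.png')[0:240,300:500]
cv2.imwrite('pics/c3.png',cv2.resize(np.hstack([a,b]),None,fx=2.1,fy=2.1))"
```

```text
0.0 [array([488., 228.]), array([413., 152.]), array([339.,  96.])]
0.05 [array([494., 212.]), array([416., 136.]), array([340.,  81.])]
0.1 [array([500., 194.]), array([418., 118.]), array([340.,  66.])]
0.15 [array([506., 175.]), array([421., 100.]), array([341.,  50.])]
0.2 [array([513., 154.]), array([424.,  81.]), array([342.,  34.])]
0.25 [array([520., 132.]), array([427.,  60.]), array([342.,  16.])]
0.3 [array([528., 108.]), array([431.,  39.]), array([343.,  -2.])]
0.35 [array([537.,  81.]), array([434.,  16.]), array([344., -20.])]
0.4 [array([547.,  52.]), array([438.,  -8.]), array([345., -40.])]
0.45 [array([558.,  20.]), array([442., -34.]), array([346., -61.])]
0.5 [array([569., -15.]), array([447., -61.]), array([346., -82.])]
0.55 [array([583., -54.]), array([451., -90.]), array([ 347., -105.])]
0.1 [ 0.284 -0.562  0.1  ] [ 0.277 -0.601  0.1  ] [ 0.05  -0.371  0.1  ]
0.15 [ 0.281 -0.568  0.15 ] [ 0.275 -0.6    0.15 ] [ 0.088 -0.411  0.15 ]
0.2 [ 0.278 -0.574  0.2  ] [ 0.273 -0.6    0.2  ] [ 0.127 -0.451  0.2  ]
0.25 [ 0.275 -0.581  0.25 ] [ 0.271 -0.599  0.25 ] [ 0.165 -0.491  0.25 ]
0.3 [ 0.272 -0.587  0.3  ] [ 0.27  -0.599  0.3  ] [ 0.203 -0.531  0.3  ]
```

View pics/c3.png

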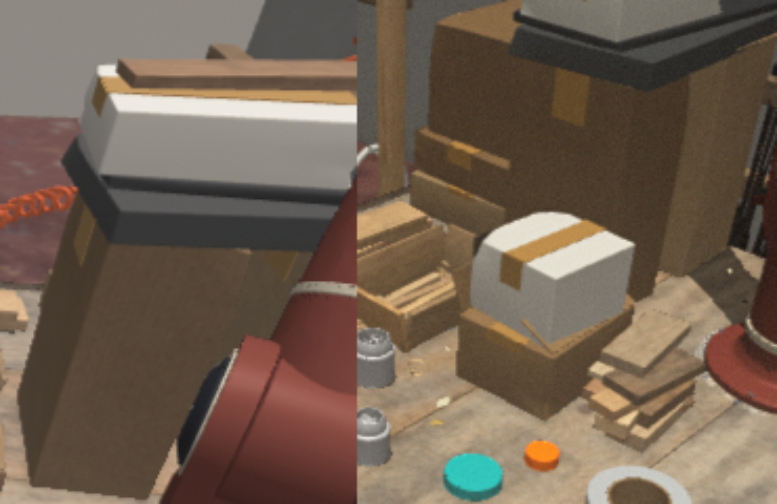

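The carton stack tops out at about z = 0.43. I lift straight up first, then turn the tool square to the world.

```bash
python3 -m creep '{"xyz":[[0,0,-0.54],[0,0,-0.54],[0,0,-0.54],[0,0,-0.54],[0,0,-0.54],[0,0,-0.54],[0,0,-0.54],[0,0,-0.54],[0,0,-0.54],[0,0,-0.54]],"rotation":[[0,0,0],[0,0,0],[0,0,0],[0,0,0],[0,0,0],[0,0,0],[0,0,0.285],[0,0,0.285],[0,0,0.285],[0,0,0.285]],"hand":[-1,-1,-1,-1,-1,-1,-1,-1,-1,-1]}'
```

```text
time_s: 1.15
tcp_pos: [0.1912, -0.6207, 0.5411]
tcp_rot: [1.0, 0.002, -0.0, -0.001]
contact_force: [0.2, 0.6, -0.7]
gripper_width: 0.999
grip_force: 0.0
```

```bash
python3 -m creep '{"xyz":[[0.43,-0.4,0],[0.43,-0.4,0],[0.43,-0.4,0],[0.43,-0.4,0],[0.43,-0.4,0],[0.43,-0.4,0],[0.43,-0.4,0],[0.43,-0.4,0],[0.6,-0.87,0],[0.6,-0.87,0],[0.6,-0.87,0],[0.6,-0.87,0],[0.6,-0.87,0],[0.6,-0.87,0],[0.6,-1,0],[0.6,-1,0],[0.6,-1,0]],"rotation":[[0,0,0],[0,0,0],[0,0,0],[0,0,0],[0,0,0],[0,0,0],[0,0,0],[0,0,0],[0,0,0],[0,0,0],[0,0,0],[0,0,0],[0,0,0],[0,0,0],[0,0,0],[0,0,0],[0,0,0]],"hand":[-1,-1,-1,-1,-1,-1,-1,-1,-1,-1,-1,-1,-1,-1,-1,-1,-1]}'
```

```text
time_s: 2.85
tcp_pos: [0.5505, -0.0157, 0.5412]
tcp_rot: [1.0, 0.006, -0.001, -0.001]
contact_force: [-0.8, -0.4, -0.0]
gripper_width: 1.001
grip_force: 0.0
```

```bash
python3 -m creep '{"xyz":[[0.02,-0.36,0.32],[0.02,-0.36,0.32],[0.02,-0.36,0.32],[0.02,-0.36,0.32],[0.02,-0.36,0.32],[0.02,-0.36,0.32],[0.02,-0.36,0.32],[0.02,-0.36,0.32],[0.02,-0.36,0.32]],"rotation":[[0,0,0],[0,0,0],[0,0,0],[0,0,0],[0,0,0],[0,0,0],[0,0,0],[0,0,0],[0,0,0]],"hand":[-1,-1,-1,-1,-1,-1,-1,-1,-1]}'
python3 - <<'E'
from h import *
im,i=grab('wrist','w1.png')
import pickle;pickle.dump(i,open('w1.pkl','wb'))
for k,p in dict(t60=(.5821,.2587,.06),t68=(.5789,.1031,.066),t52=(.4947,.03,.055),t44=(.4922,.1757,.05),t36=(.6147,-.0433,.046),l36=(.5435,.3915,.042),l44=(.445,.329,.028)).items(): print(k,np.round(proj(i,p)))
E
```

```text
time_s: 3.75
tcp_pos: [0.5642, 0.1923, 0.3508]
tcp_rot: [1.0, -0.002, 0.001, 0.001]
contact_force: [0.1, -0.1, 0.2]
gripper_width: 0.997
grip_force: 0.0
t60 [262. 142.]
t68 [382. 144.]
t52 [429. 204.]
t44 [325. 205.]
t36 [491. 115.]
l36 [169. 168.]
l44 [222. 230.]
```

View pics/w1.png

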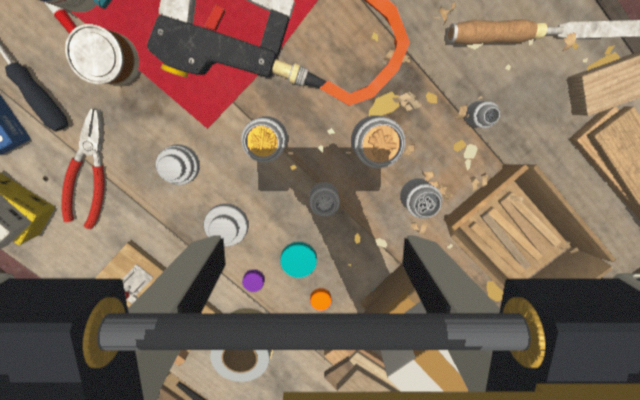

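The wrist view shows all five tins in the open: (263,140), (381,142), (423,201), (325,202) and (485,115). Pile A is at (177,164) and pile B at (226,226), with the coloured decoys below. I'll fit circles of known radius.

```bash
cat > fit.py <<'E'
from h import *
def fit(im,i,p,r,win=22):
    """circle of radius r (m) near world point p, at height p[2]"""
    u,v=proj(i,p);E=np.array(i['extrinsics']);f=200/np.tan(np.radians(i['vertical_fov'])/2)
    D=(E[:3,:3].T@(np.array(p)-E[:3,3]))[2];K=6;w=int(win+f*r/D)
    x0,y0=int(u)-w,int(v)-w
    g=cv2.cvtColor(im,cv2.COLOR_BGR2GRAY)[max(y0,0):int(v)+w,max(x0,0):int(u)+w];x0=max(x0,0);y0=max(y0,0)
    g=cv2.GaussianBlur(cv2.resize(g,None,fx=K,fy=K,interpolation=cv2.INTER_CUBIC),(0,0),3)
    R0=K*f*r/D
    c=cv2.HoughCircles(g,cv2.HOUGH_GRADIENT_ALT,1.5,20,param1=60,param2=.3,minRadius=int(R0*.93),maxRadius=int(R0*1.08))
    out=[]
    for x,y,q in ([] if c is None else c[0]):
        uu,vv=(x+.5)/K-.5+x0,(y+.5)/K-.5+y0; out.append((uu,vv,q/R0,plane(i,uu,vv,p[2])))
    return out
E
python3 - <<'E'
from fit import *
import pickle
im=cv2.imread('pics/w1.png');i=pickle.load(open('w1.pkl','rb'));o=cv2.resize(im,None,fx=4,fy=4)
P=dict(t60=(.5821,.2587,.06,.0225),t68=(.5789,.1031,.066,.0265),t52=(.4947,.03,.055,.0185),t44=(.4922,.1757,.05,.0145),t36=(.6147,-.0433,.046,.0105),l36=(.5435,.3915,.042,.018),l52=(.5435,.3915,.028,.026),l60=(.5435,.3915,.014,.03),l44=(.445,.329,.028,.022),l68=(.445,.329,.014,.034),
 b60=(.5821,.2587,.046,.030),b68=(.5789,.1031,.052,.034),b52=(.4947,.03,.041,.026),b44=(.4922,.1757,.036,.022),b36=(.6147,-.0433,.032,.018))
f=349
for k,(x,y,z,r) in P.items():
    for u,v,q,X in fit(im,i,(x,y,z),r)[:3]:
        print(k,round(u,1),round(v,1),'ratio',round(q,3),X.round(4))
        cv2.circle(o,(int(u*4+2),int(v*4+2)),int(4*f*r/(.516-z)*q*1.0),(0,255,0) if k[0]!='b' else (255,0,255),1)
cv2.imwrite('pics/o1.png',cv2.resize(o[4*90:4*260,4*140:4*520],None,fx=.52,fy=.52,interpolation=cv2.INTER_AREA))
E
```

```text
(no output)
```

View pics/o1.png

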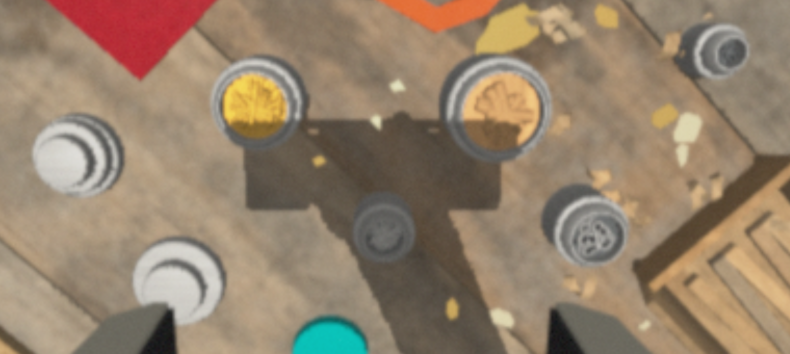

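No circles were detected because the gradients are too weak for that variant. I'll switch to the plain Hough gradient.

```bash
sed -i 's/cv2.HOUGH_GRADIENT_ALT,1.5,20,param1=60,param2=.3/cv2.HOUGH_GRADIENT,2,30,param1=30,param2=15/' fit.py
python3 - <<'E'
from fit import *
import pickle
im=cv2.imread('pics/w1.png');i=pickle.load(open('w1.pkl','rb'));o=cv2.resize(im,None,fx=4,fy=4)
P=dict(t60=(.5821,.2587,.06,.0225),t68=(.5789,.1031,.066,.0265),t52=(.4947,.03,.055,.0185),t44=(.4922,.1757,.05,.0145),t36=(.6147,-.0433,.046,.0105),l36=(.5435,.3915,.042,.018),l52=(.5435,.3915,.028,.026),l60=(.5435,.3915,.014,.03),l44=(.445,.329,.028,.022),l68=(.445,.329,.014,.034),
 b60=(.5821,.2587,.046,.030),b68=(.5789,.1031,.052,.034),b52=(.4947,.03,.041,.026),b44=(.4922,.1757,.036,.022),b36=(.6147,-.0433,.032,.018))
for k,(x,y,z,r) in P.items():
    for u,v,q,X in fit(im,i,(x,y,z),r,10)[:1]:
        print(k,round(u,1),round(v,1),'ratio',round(q,3),X.round(4))
        pts=np.array([np.array(proj(i,X+[r*np.cos(t),r*np.sin(t),0]))*4+2 for t in np.linspace(0,6.28,60)]).astype(int)
        cv2.polylines(o,[pts],True,(0,255,0) if k[0]!='b' else (255,0,255),1)
cv2.imwrite('pics/o2.png',cv2.resize(o[4*90:4*260,4*140:4*520],None,fx=.52,fy=.52,interpolation=cv2.INTER_AREA))
E
```

```text
t60 261.8 140.4 ratio 0.974 [0.5836 0.2586 0.06  ]
t68 381.4 143.4 ratio 0.954 [0.5802 0.1035 0.066 ]
t52 425.1 201.1 ratio 1.062 [0.4986 0.0365 0.055 ]
t44 321.4 215.4 ratio 0.976 [0.4762 0.1801 0.05  ]
t36 490.1 114.1 ratio 0.996 [ 0.6157 -0.0416  0.046 ]
l36 171.1 167.8 ratio 1.062 [0.5438 0.3884 0.042 ]
l52 174.1 166.8 ratio 1.066 [0.5424 0.3897 0.028 ]
l60 174.4 167.1 ratio 1.062 [0.539  0.3949 0.014 ]
l44 223.4 229.1 ratio 1.032 [0.447  0.3266 0.028 ]
l68 223.8 226.4 ratio 0.946 [0.4458 0.3296 0.014 ]
b60 262.1 140.1 ratio 0.991 [0.5822 0.2602 0.046 ]
b68 375.1 139.4 ratio 0.968 [0.5835 0.1094 0.052 ]
b52 417.8 196.1 ratio 1.0 [0.5018 0.0429 0.041 ]
b36 487.8 115.1 ratio 1.053 [ 0.6136 -0.0456  0.032 ]
```

View pics/o2.png

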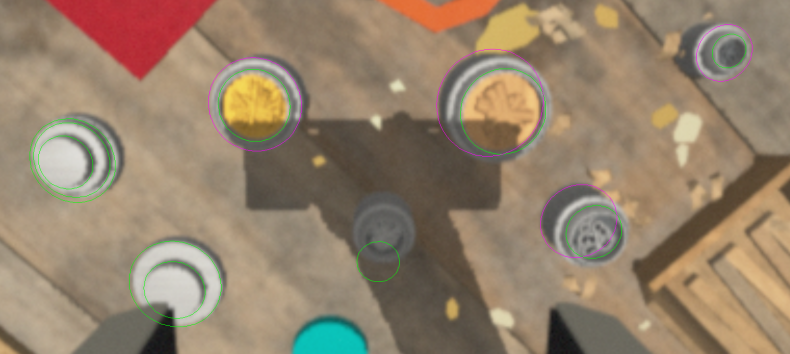

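The overlay puts lid_36's top at (170,167) and lid_44's at (224,229), and both agree with the triangulation to within 2–3 mm. Two circles are false fits: t44, and b52, which was caught by shadow. I'll hover over pile A and look close before grasping.

```bash
python3 -m creep '{"xyz":[[-0.034,-0.33,0.4],[-0.034,-0.33,0.4],[-0.034,-0.33,0.4],[-0.034,-0.33,0.4],[-0.034,-0.33,0.4],[-0.034,-0.33,0.4],[-0.034,-0.33,0.4],[-0.034,-0.33,0.4],[-0.034,-0.33,0.4]],"rotation":[[0,0,0],[0,0,0],[0,0,0],[0,0,0],[0,0,0],[0,0,0],[0,0,0],[0,0,0],[0,0,0]],"hand":[-0.4,-0.4,-0.4,-0.4,-0.4,-0.4,-0.4,-0.4,-0.4]}'
python3 - <<'E'
from fit import *
im,i=grab('wrist','w2.png');s=telemetry.state();print(s['tcp_pos'],s['gripper_width'])
o=im.copy()
for k,(x,y,z,r) in dict(l36=(.5437,.3905,.042,.018),l52=(.5437,.3905,.028,.026),l60=(.5437,.3905,.014,.03)).items():
    for u,v,q,X in fit(im,i,(x,y,z),r,6)[:1]:
        print(k,round(u,1),round(v,1),round(q,3),X.round(4))
        pts=np.array([np.array(proj(i,X+[r*np.cos(t),r*np.sin(t),0])) for t in np.linspace(0,6.28,60)]).astype(int)
        cv2.polylines(o,[pts],True,(0,255,0),1)
cv2.imwrite('pics/o3.png',o[100:400,100:520])
E
```

```text
time_s: 4.7
tcp_pos: [0.5454, 0.3911, 0.112]
tcp_rot: [1.0, -0.001, 0.002, 0.0]
contact_force: [0.2, -0.6, 1.0]
gripper_width: 0.701
grip_force: 0.0
[0.54568385 0.391005   0.11253023] 0.7023462391391444
l52 311.4 200.8 1.039 [0.5465 0.3922 0.028 ]
l60 311.8 200.4 1.032 [0.5424 0.392  0.014 ]
```

View pics/o3.png

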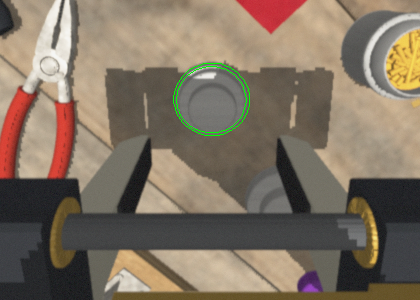

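lid_36's top is at about (313,204), straight below the TCP to within 2 mm. I go down to 3 mm above its lower edge and close.

```bash
python3 -m creep '{"xyz":[[0,0,0.08],[0,0,0.135],[0,0,0.135],[0,0,0.135],[0,0,0.135],[0,0,0.135],[0,0,0.135],[0,0,0.135],[0,0,0.135]],"rotation":[[0,0,0],[0,0,0],[0,0,0],[0,0,0],[0,0,0],[0,0,0],[0,0,0],[0,0,0],[0,0,0]],"hand":[-0.4,-0.4,-0.4,-0.4,1,1,1,1,1]}'
```

```text
time_s: 5.65
tcp_pos: [0.5429, 0.3933, 0.0296]
tcp_rot: [1.0, 0.0, 0.001, -0.0]
contact_force: [-0.8, -0.9, 4.0]
gripper_width: 0.385
grip_force: 30.0
```

Width 0.385 × 93 mm = 36 mm, so that is lid_36, held. I lift and carry it to a hover over tin_36.

```bash
python3 -m creep '{"xyz":[[0,0,-0.08],[0,0,-0.16],[0.12,0.727,-0.16],[0.12,0.727,-0.16],[0.12,0.727,-0.16],[0.12,0.727,-0.16],[0.12,0.727,-0.16],[0.12,0.727,-0.16],[0.12,0.727,-0.16],[0.12,0.727,-0.16],[0.12,0.727,-0.16],[0.12,0.727,-0.16],[0.12,0.727,-0.16]],"rotation":[[0,0,0],[0,0,0],[0,0,0],[0,0,0],[0,0,0],[0,0,0],[0,0,0],[0,0,0],[0,0,0],[0,0,0],[0,0,0],[0,0,0],[0,0,0]],"hand":[1,1,1,1,1,1,1,1,1,1,1,1,1]}'
python3 - <<'E'
from fit import *
im,i=grab('wrist','w3.png');s=telemetry.state();print(s['tcp_pos'],s['gripper_width'])
cv2.imwrite('pics/o4.png',cv2.resize(im[100:300,200:440],None,fx=3,fy=3))
print(proj(i,(.615,-.043,.046)),proj(i,s['tcp_pos']))
print(fit(im,i,(.615,-.043,.046),.0105,8)[:2],fit(im,i,(.615,-.043,.032),.018,8)[:2])
E
```

```text
time_s: 6.95
tcp_pos: [0.6145, -0.0447, 0.1247]
tcp_rot: [1.0, -0.001, -0.0, 0.0]
contact_force: [0.7, 0.2, -0.2]
gripper_width: 0.377
grip_force: 30.0
[ 0.61446817 -0.04222592  0.12475706] 0.38159672726532884
(np.float64(310.4657162141734), np.float64(203.23098889061959)) (np.float64(307.9165576720265), np.float64(250.48976374998978))
[(np.float32(310.75), np.float32(205.75), np.float64(0.9411271910759578), array([ 0.61304985, -0.04320147,  0.046     ]))] [(np.float32(317.41666), np.float32(191.08333), np.float64(1.0507496375528664), array([ 0.6203176 , -0.04827435,  0.032     ])), (np.float32(283.41666), np.float32(201.08333), np.float64(1.0020108896366646), array([ 0.61230605, -0.02189407,  0.032     ]))]
```

View pics/o4.png

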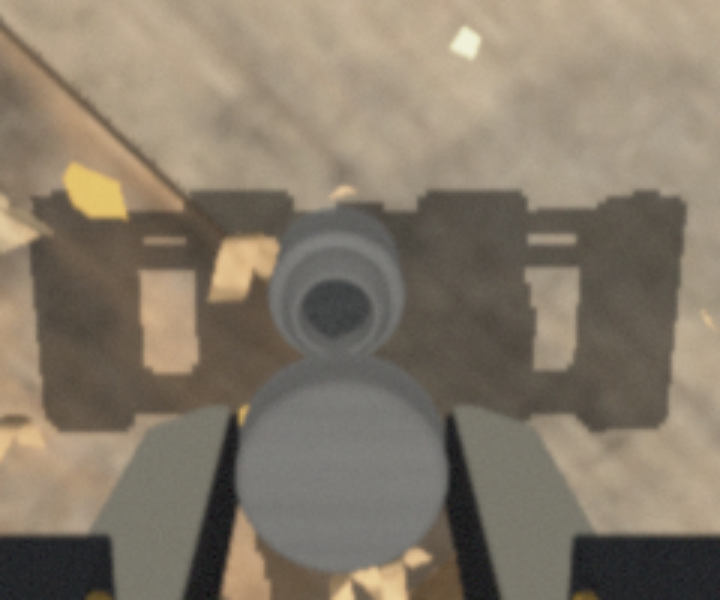

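The close view shows lid_36 gripped with its top centred at crop (342,465), which is image (314,255). The tin_36 rim is at crop (338,308), image (312.7,202.7).

```bash
cat > rel.py <<'E'
from h import *
def rel(lid,rim,ztcp,zrim,i=None):
    i=i or vision.camera_info('wrist')
    a=plane(i,*lid,ztcp+.011);b=plane(i,*rim,zrim);d=b-a
    print('lid',a.round(4),'rim',b.round(4),'tool shift mm',(d[0]*1e3).round(1),(-d[1]*1e3).round(1),'units',(d[0]/.6).round(4),(-d[1]/.6).round(4))
E
python3 -c "
from rel import *
rel((314,255),(312.7,202.7),.1255,.046);print(telemetry.state()['tcp_pos'])"
```

```text
lid [ 0.6176 -0.0429  0.1365] rim [ 0.6154 -0.042   0.046 ] tool shift mm -2.2 -0.8 units -0.0037 -0.0014
[ 0.61446817 -0.04222592  0.12475706]
```

```bash
python3 -m creep '{"xyz":[[-0.0037,-0.0014,0.06],[-0.0037,-0.0014,0.11],[-0.0037,-0.0014,0.13],[-0.0037,-0.0014,0.14],[-0.0037,-0.0014,0.15],[-0.0037,-0.0014,0.15]],"rotation":[[0,0,0],[0,0,0],[0,0,0],[0,0,0],[0,0,0],[0,0,0]],"hand":[1,1,1,1,1,1]}'
```

```text
time_s: 7.6
tcp_pos: [0.6132, -0.0415, 0.0356]
tcp_rot: [1.0, 0.001, 0.001, -0.0]
contact_force: [-0.2, -0.0, -0.1]
gripper_width: 0.381
grip_force: 30.0
```

```bash
python3 -m creep '{"xyz":[[0,0,0],[0,0,0],[0,0,0],[0,0,-0.06],[0,0,-0.06],[0,0,-0.06],[0,0,-0.06],[0,0,-0.06],[0,0,-0.03],[0,0,-0.018],[0,0,-0.018]],"rotation":[[0,0,0],[0,0,0],[0,0,0],[0,0,0],[0,0,0],[0,0,0],[0,0,0],[0,0,0],[0,0,0],[0,0,0],[0,0,0]],"hand":[-0.1,-0.1,-0.1,-0.1,1,1,1,1,1,1,1]}'
```

```text
time_s: 8.7
tcp_pos: [0.6136, -0.0423, 0.0483]
tcp_rot: [1.0, 0.0, 0.001, 0.0]
contact_force: [-2.7, -0.0, 14.8]
gripper_width: 0.022
grip_force: 7.5
```

lid_36 is home: 15 N of push at z = 0.048, which is the lid-top height. Next is lid_52.

```bash
python3 -m creep '{"xyz":[[0,0,-0.08],[0,0,-0.134],[-0.111,-0.724,-0.134],[-0.111,-0.724,-0.134],[-0.111,-0.724,-0.134],[-0.111,-0.724,-0.134],[-0.111,-0.724,-0.134],[-0.111,-0.724,-0.134],[-0.111,-0.724,-0.134],[-0.111,-0.724,-0.105],[-0.111,-0.724,-0.105],[-0.111,-0.724,-0.105],[-0.111,-0.724,-0.105],[-0.111,-0.724,-0.105]],"rotation":[[0,0,0],[0,0,0],[0,0,0],[0,0,0],[0,0,0],[0,0,0],[0,0,0],[0,0,0],[0,0,0],[0,0,0],[0,0,0],[0,0,0],[0,0,0],[0,0,0]],"hand":[1,1,1,-0.55,-0.55,-0.55,-0.55,-0.55,-0.55,-0.55,-0.55,-0.55,-0.55,-0.55]}'
python3 - <<'E'
from fit import *
im,i=grab('wrist','w4.png');s=telemetry.state();print(s['tcp_pos'],s['gripper_width'])
g=im[100:300,200:440]
cv2.imwrite('pics/o5.png',cv2.resize(g,None,fx=3,fy=3))
for k,(x,y,z,r) in dict(l52=(.546,.392,.028,.026),l60=(.544,.392,.014,.03)).items(): print(k,[(round(float(u),1),round(float(v),1),round(q,3),X.round(4)) for u,v,q,X in fit(im,i,(x,y,z),r,6)[:2]])
E
```

```text
time_s: 10.1
tcp_pos: [0.5466, 0.3897, 0.108]
tcp_rot: [1.0, -0.001, 0.0, 0.002]
contact_force: [0.3, -0.9, 0.6]
gripper_width: 0.772
grip_force: 0.0
[0.54699752 0.38935112 0.1083161 ] 0.7739334831659173
l52 [(308.8, 204.4, np.float64(1.061), array([0.5458, 0.3925, 0.028 ])), (308.1, 198.8, np.float64(1.005), array([0.5502, 0.3929, 0.028 ]))]
l60 [(309.4, 202.8, np.float64(1.026), array([0.5426, 0.3921, 0.014 ])), (309.8, 207.8, np.float64(1.057), array([0.5385, 0.3918, 0.014 ]))]
```

View pics/o5.png

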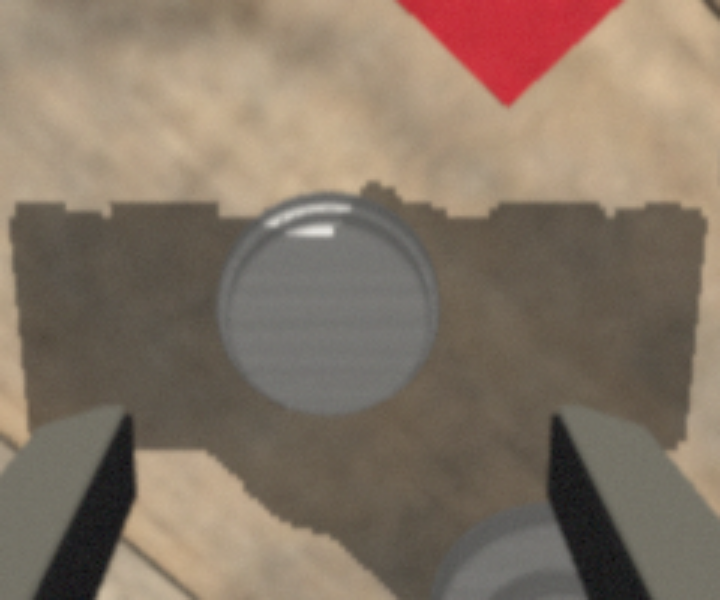

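lid_52's top is at crop (328,315), image (309,205), centred under the TCP. I go down and grip.

```bash
python3 -m creep '{"xyz":[[0,0,0.08],[0,0,0.14],[0,0,0.153],[0,0,0.153],[0,0,0.153],[0,0,0.153],[0,0,0.153],[0,0,0.153]],"rotation":[[0,0,0],[0,0,0],[0,0,0],[0,0,0],[0,0,0],[0,0,0],[0,0,0],[0,0,0]],"hand":[-0.55,-0.55,-0.55,1,1,1,1,1]}'
```

```text
time_s: 10.95
tcp_pos: [0.5475, 0.3929, 0.0192]
tcp_rot: [1.0, 0.0, 0.002, -0.001]
contact_force: [0.2, -0.1, 6.5]
gripper_width: 0.555
grip_force: 30.0
```

```bash
python3 -m creep '{"xyz":[[0,0,-0.08],[0,0,-0.18],[-0.083,0.597,-0.18],[-0.083,0.597,-0.18],[-0.083,0.597,-0.18],[-0.083,0.597,-0.18],[-0.083,0.597,-0.18],[-0.083,0.597,-0.18],[-0.083,0.597,-0.18],[-0.083,0.597,-0.18],[-0.083,0.597,-0.18],[-0.083,0.597,-0.18],[-0.083,0.597,-0.18],[-0.083,0.597,-0.18]],"rotation":[[0,0,0],[0,0,0],[0,0,0],[0,0,0],[0,0,0],[0,0,0],[0,0,0],[0,0,0],[0,0,0],[0,0,0],[0,0,0],[0,0,0],[0,0,0],[0,0,0]],"hand":[1,1,1,1,1,1,1,1,1,1,1,1,1,1]}'
python3 - <<'E'
from fit import *
im,i=grab('wrist','w5.png');s=telemetry.state();print(s['tcp_pos'],s['gripper_width'])
cv2.imwrite('pics/o6.png',cv2.resize(im[100:300,200:440],None,fx=3,fy=3))
z=s['tcp_pos'][2]
f=lambda L:[(round(float(u),1),round(float(v),1),round(q,3),X.round(4)) for u,v,q,X in L[:2]]
print('lid',f(fit(im,i,(*s['tcp_pos'][:2],z+.011),.026,6)),'rim',f(fit(im,i,(.496,.034,.055),.0185,8)),'neck',f(fit(im,i,(.496,.034,.041),.026,8)))
E
```

```text
time_s: 12.35
tcp_pos: [0.4963, 0.0362, 0.1249]
tcp_rot: [1.0, 0.002, 0.0, -0.0]
contact_force: [-0.1, -0.5, -0.7]
gripper_width: 0.554
grip_force: 30.0
[0.49620838 0.03579121 0.12483614] 0.557934895851906
lid [(313.4, 259.1, np.float64(0.949), array([0.4968, 0.0358, 0.1358])), (317.4, 256.1, np.float64(1.039), array([0.4984, 0.0339, 0.1358]))] rim [(317.1, 212.8, np.float64(0.946), array([0.4925, 0.0332, 0.055 ])), (313.4, 202.1, np.float64(0.985), array([0.5005, 0.0358, 0.055 ]))] neck [(317.4, 206.8, np.float64(1.008), array([0.4924, 0.0328, 0.041 ])), (317.8, 195.1, np.float64(0.944), array([0.5015, 0.0326, 0.041 ]))]
```

View pics/o6.png

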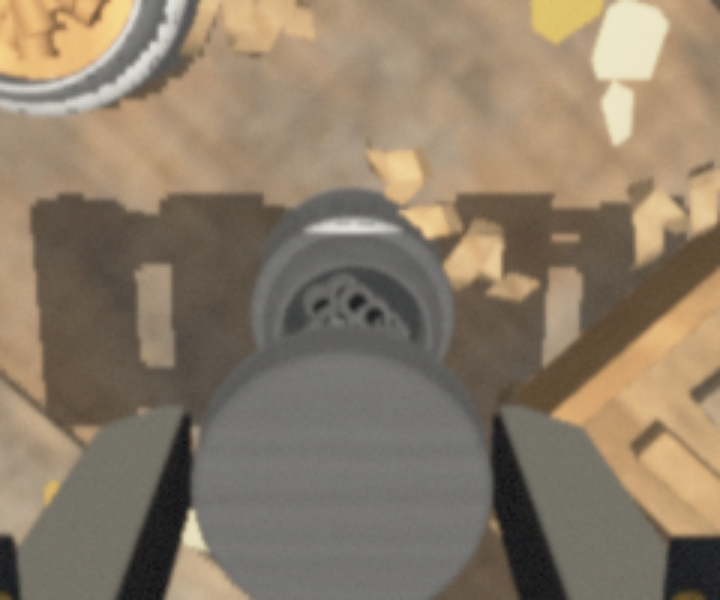

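The lid_52 top is centred at crop (343,490), image (314.3,263). The tin_52 rim is at crop (353,335), image (317.5,212), which agrees with both Hough fits.

```bash
python3 -c "
from rel import *
rel((314.3,263.),(317.5,212),.1255,.055)"
```

```text
lid [0.495  0.035  0.1365] rim [0.493  0.0325 0.055 ] tool shift mm -2.0 2.5 units -0.0033 0.0042
```

```bash
python3 -m creep '{"xyz":[[-0.0033,0.0042,0.05],[-0.0033,0.0042,0.09],[-0.0033,0.0042,0.11],[-0.0033,0.0042,0.12],[-0.0033,0.0042,0.13],[-0.0033,0.0042,0.13]],"rotation":[[0,0,0],[0,0,0],[0,0,0],[0,0,0],[0,0,0],[0,0,0]],"hand":[1,1,1,1,1,1]}'
```

```text
time_s: 13.0
tcp_pos: [0.4957, 0.0324, 0.0476]
tcp_rot: [1.0, 0.001, 0.002, -0.0]
contact_force: [1.0, 1.1, -1.7]
gripper_width: 0.555
grip_force: 30.0
```

```bash
python3 -m creep '{"xyz":[[0,0,0],[0,0,0],[0,0,0],[0,0,-0.06],[0,0,-0.06],[0,0,-0.06],[0,0,-0.06],[0,0,-0.06],[0,0,-0.06],[0,0,-0.03],[0,0,-0.013],[0,0,-0.013]],"rotation":[[0,0,0],[0,0,0],[0,0,0],[0,0,0],[0,0,0],[0,0,0],[0,0,0],[0,0,0],[0,0,0],[0,0,0],[0,0,0],[0,0,0]],"hand":[-0.4,-0.4,-0.4,-0.4,1,1,1,1,1,1,1,1]}'
```

```text
time_s: 14.2
tcp_pos: [0.495, 0.0323, 0.0572]
tcp_rot: [1.0, 0.001, 0.001, -0.0]
contact_force: [-2.8, -0.3, 22.5]
gripper_width: 0.071
grip_force: 10.8
```

lid_52 is home at z = 0.057. Next is lid_60.

```bash
python3 -m creep '{"xyz":[[0,0,-0.08],[0,0,-0.117],[0.081,-0.601,-0.117],[0.081,-0.601,-0.117],[0.081,-0.601,-0.117],[0.081,-0.601,-0.117],[0.081,-0.601,-0.117],[0.081,-0.601,-0.117],[0.081,-0.601,-0.117],[0.081,-0.601,-0.074],[0.081,-0.601,-0.074],[0.081,-0.601,-0.074],[0.081,-0.601,-0.074],[0.081,-0.601,-0.074]],"rotation":[[0,0,0],[0,0,0],[0,0,0],[0,0,0],[0,0,0],[0,0,0],[0,0,0],[0,0,0],[0,0,0],[0,0,0],[0,0,0],[0,0,0],[0,0,0],[0,0,0]],"hand":[1,1,1,-0.7,-0.7,-0.7,-0.7,-0.7,-0.7,-0.7,-0.7,-0.7,-0.7,-0.7]}'
python3 - <<'E'
from fit import *
im,i=grab('wrist','w6.png');s=telemetry.state();print(s['tcp_pos'],s['gripper_width'])
for k,(x,y,z,r) in dict(l60=(.543,.392,.014,.03)).items(): print(k,[(round(float(u),1),round(float(v),1),round(q,3),X.round(4)) for u,v,q,X in fit(im,i,(x,y,z),r,6)[:2]])
E
```

```text
time_s: 15.6
tcp_pos: [0.5438, 0.3902, 0.1]
tcp_rot: [1.0, -0.001, 0.001, 0.0]
contact_force: [-0.6, -0.2, -0.1]
gripper_width: 0.839
grip_force: 0.0
[0.54365249 0.39055006 0.10007668] 0.8461722675591867
l60 [(309.8, 201.8, np.float64(0.998), array([0.5433, 0.3925, 0.014 ])), (310.8, 207.4, np.float64(1.046), array([0.5388, 0.3918, 0.014 ]))]
```

```bash
python3 -m creep '{"xyz":[[0,0,0.08],[0,0,0.145],[0,0,0.159],[0,0,0.159],[0,0,0.159],[0,0,0.159],[0,0,0.159],[0,0,0.159]],"rotation":[[0,0,0],[0,0,0],[0,0,0],[0,0,0],[0,0,0],[0,0,0],[0,0,0],[0,0,0]],"hand":[-0.7,-0.7,-0.7,1,1,1,1,1]}'
```

```text
time_s: 16.45
tcp_pos: [0.5438, 0.3925, 0.0052]
tcp_rot: [1.0, 0.0, 0.002, -0.001]
contact_force: [0.2, -0.9, 5.7]
gripper_width: 0.644
grip_force: 30.0
```

```bash
python3 -m creep '{"xyz":[[0,0,-0.08],[0,0,-0.16],[0,0,-0.21],[0.067,0.222,-0.21],[0.067,0.222,-0.21],[0.067,0.222,-0.21],[0.067,0.222,-0.21],[0.067,0.222,-0.21],[0.067,0.222,-0.21],[0.067,0.222,-0.21]],"rotation":[[0,0,0],[0,0,0],[0,0,0],[0,0,0],[0,0,0],[0,0,0],[0,0,0],[0,0,0],[0,0,0],[0,0,0]],"hand":[1,1,1,1,1,1,1,1,1,1]}'
python3 - <<'E'
from fit import *
im,i=grab('wrist','w7.png');s=telemetry.state();print(s['tcp_pos'],s['gripper_width'])
cv2.imwrite('pics/o7.png',cv2.resize(im[100:300,200:440],None,fx=3,fy=3))
z=s['tcp_pos'][2]
f=lambda L:[(round(float(u),1),round(float(v),1),round(q,3),X.round(4)) for u,v,q,X in L[:2]]
print('lid',f(fit(im,i,(*s['tcp_pos'][:2],z+.009),.03,6)),'rim',f(fit(im,i,(.583,.259,.06),.0225,8)),'neck',f(fit(im,i,(.583,.259,.046),.03,8)))
E
```

```text
time_s: 17.45
tcp_pos: [0.5817, 0.2612, 0.1295]
tcp_rot: [1.0, 0.002, -0.0, -0.0]
contact_force: [0.1, -0.1, -1.1]
gripper_width: 0.645
grip_force: 30.0
[0.58187798 0.26094278 0.1295    ] 0.6456375069375739
lid [(313.4, 254.1, np.float64(0.972), array([0.584 , 0.2608, 0.1385])), (316.8, 248.4, np.float64(1.069), array([0.587 , 0.2592, 0.1385]))] rim [(314.4, 201.1, np.float64(1.036), array([0.5867, 0.2602, 0.06  ])), (308.1, 195.1, np.float64(0.94), array([0.5911, 0.2647, 0.06  ]))] neck [(314.8, 203.1, np.float64(1.007), array([0.5808, 0.2599, 0.046 ])), (316.4, 208.4, np.float64(1.004), array([0.5766, 0.2586, 0.046 ]))]
```

View pics/o7.png

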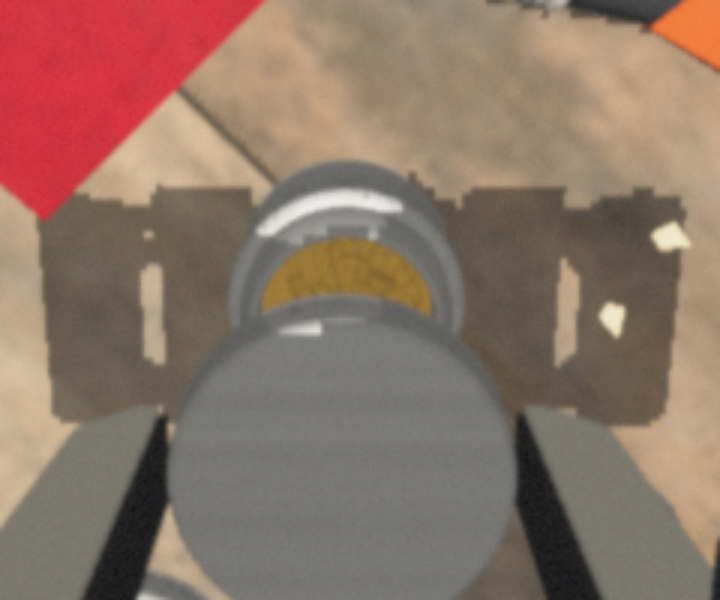

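lid_60 is held with its centre at about (314,255–260). The tin_60 shoulder is centred at about (315,200), which puts the tin at (0.583, 0.2595). That is under the lid to within 1 mm, and it agrees with the overview and the triangulation.

```bash
python3 -m creep '{"xyz":[[0,-0.001,0.05],[0,-0.001,0.09],[0,-0.001,0.11],[0,-0.001,0.12],[0,-0.001,0.129],[0,-0.001,0.129]],"rotation":[[0,0,0],[0,0,0],[0,0,0],[0,0,0],[0,0,0],[0,0,0]],"hand":[1,1,1,1,1,1]}'
```

```text
time_s: 18.1
tcp_pos: [0.5835, 0.2602, 0.0532]
tcp_rot: [1.0, 0.0, 0.001, -0.0]
contact_force: [-0.2, 1.2, -0.3]
gripper_width: 0.647
grip_force: 30.0
```

```bash
python3 -m creep '{"xyz":[[0,0,0],[0,0,0],[0,0,0],[0,0,-0.05],[0,0,-0.05],[0,0,-0.05],[0,0,-0.05],[0,0,-0.05],[0,0,-0.05],[0,0,-0.05],[0,0,-0.03],[0,0,-0.012],[0,0,-0.012]],"rotation":[[0,0,0],[0,0,0],[0,0,0],[0,0,0],[0,0,0],[0,0,0],[0,0,0],[0,0,0],[0,0,0],[0,0,0],[0,0,0],[0,0,0],[0,0,0]],"hand":[-0.6,-0.6,-0.6,-0.6,1,1,1,1,1,1,1,1,1]}'
```

```text
time_s: 19.4
tcp_pos: [0.5842, 0.2605, 0.0623]
tcp_rot: [1.0, 0.0, 0.002, -0.001]
contact_force: [-1.5, -1.9, 15.2]
gripper_width: 0.076
grip_force: 8.1
```

lid_60 is home at z = 0.062. Next is lid_44.

```bash
python3 -m creep '{"xyz":[[0,0,-0.08],[0,0,-0.1],[-0.228,-0.114,-0.1],[-0.228,-0.114,-0.1],[-0.228,-0.114,-0.1],[-0.228,-0.114,-0.082],[-0.228,-0.114,-0.082],[-0.228,-0.114,-0.082],[-0.228,-0.114,-0.082]],"rotation":[[0,0,0],[0,0,0],[0,0,0],[0,0,0],[0,0,0],[0,0,0],[0,0,0],[0,0,0],[0,0,0]],"hand":[1,1,-0.45,-0.45,-0.45,-0.45,-0.45,-0.45,-0.45]}'
python3 - <<'E'
from fit import *
im,i=grab('wrist','w8.png');s=telemetry.state();print(s['tcp_pos'],s['gripper_width'])
cv2.imwrite('pics/o8.png',cv2.resize(im[100:300,200:440],None,fx=3,fy=3))
f=lambda L:[(round(float(u),1),round(float(v),1),round(q,3),X.round(4)) for u,v,q,X in L[:2]]
print('l44',f(fit(im,i,(.446,.3275,.028),.022,6)),'l68',f(fit(im,i,(.446,.3275,.014),.034,6)))
E
```

```text
time_s: 20.3
tcp_pos: [0.4479, 0.3264, 0.1083]
tcp_rot: [1.0, -0.001, 0.001, 0.001]
contact_force: [-0.3, 0.2, -0.2]
gripper_width: 0.558
grip_force: 0.0
[0.44782111 0.3265     0.10845811] 0.6034184054259744
l44 [(290.8, 203.8, np.float64(0.94), array([0.4476, 0.3427, 0.028 ]))] l68 [(310.1, 197.8, np.float64(0.981), array([0.448 , 0.3284, 0.014 ])), (310.1, 203.1, np.float64(1.021), array([0.4437, 0.3285, 0.014 ]))]
```

View pics/o8.png

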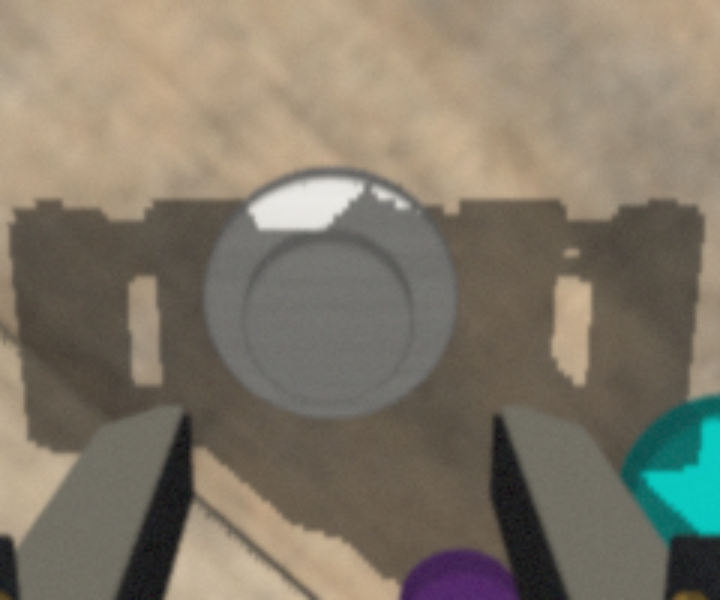

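lid_44's top is at crop (328,322), image (309,207), giving (0.445, 0.328). It sits on lid_68, whose centre is at (310,198), giving (0.448, 0.328). I go down and grip.

```bash
python3 -m creep '{"xyz":[[-0.001,0,0.08],[-0.001,0,0.14],[-0.001,0,0.153],[-0.001,0,0.153],[-0.001,0,0.153],[-0.001,0,0.153],[-0.001,0,0.153],[-0.001,0,0.153]],"rotation":[[0,0,0],[0,0,0],[0,0,0],[0,0,0],[0,0,0],[0,0,0],[0,0,0],[0,0,0]],"hand":[-0.45,-0.45,-0.45,1,1,1,1,1]}'
```

```text
time_s: 21.15
tcp_pos: [0.4465, 0.3279, 0.0177]
tcp_rot: [1.0, -0.0, 0.001, -0.0]
contact_force: [0.4, -0.7, 3.0]
gripper_width: 0.473
grip_force: 30.0
```

```bash
python3 -m creep '{"xyz":[[0,0,-0.08],[0,0,-0.18],[0.08,0.253,-0.18],[0.08,0.253,-0.18],[0.08,0.253,-0.18],[0.08,0.253,-0.18],[0.08,0.253,-0.18],[0.08,0.253,-0.18],[0.08,0.253,-0.18],[0.08,0.253,-0.18]],"rotation":[[0,0,0],[0,0,0],[0,0,0],[0,0,0],[0,0,0],[0,0,0],[0,0,0],[0,0,0],[0,0,0],[0,0,0]],"hand":[1,1,1,1,1,1,1,1,1,1]}'
python3 - <<'E'
from fit import *
im,i=grab('wrist','w9.png');s=telemetry.state();print(s['tcp_pos'],s['gripper_width'])
cv2.imwrite('pics/o9.png',cv2.resize(im[100:300,200:440],None,fx=3,fy=3))
z=s['tcp_pos'][2]
f=lambda L:[(round(float(u),1),round(float(v),1),round(q,3),X.round(4)) for u,v,q,X in L[:2]]
print('lid',f(fit(im,i,(*s['tcp_pos'][:2],z+.011),.022,6)),'rim',f(fit(im,i,(.492,.1757,.05),.0145,8)),'neck',f(fit(im,i,(.492,.1757,.036),.022,8)))
E
```

```text
time_s: 22.15
tcp_pos: [0.4926, 0.1782, 0.1247]
tcp_rot: [1.0, 0.002, -0.0, -0.0]
contact_force: [-0.5, -0.2, -0.2]
gripper_width: 0.473
grip_force: 30.0
[0.4927447  0.17777928 0.12468326] 0.46948011460902506
lid [(315.8, 255.4, np.float64(1.026), array([0.4951, 0.1767, 0.1357])), (313.4, 296.1, np.float64(1.067), array([0.4725, 0.1777, 0.1357]))] rim [] neck [(316.1, 200.4, np.float64(0.939), array([0.4921, 0.1758, 0.036 ]))]
```

View pics/o9.png

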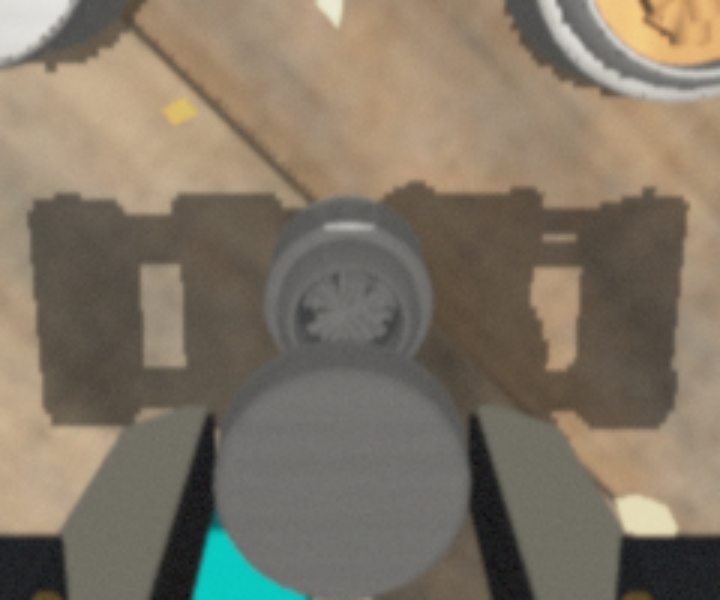

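lid_44 is held with its top at crop (342,480), image (313.8,259.8). The tin_44 rim is at crop (351,315), image (316.8,204.8), and its shoulder is at crop (349,302).

```bash
python3 -c "
from rel import *
rel((313.8,259.8),(316.8,204.8),.1247,.05);i=vision.camera_info('wrist');print(plane(i,316.2,200.5,.036),proj(i,(.446,.328,.0)))"
```

```text
lid [0.4929 0.1772 0.1357] rim [0.4933 0.1749 0.05  ] tool shift mm 0.4 2.3 units 0.0007 0.0038
[0.49222527 0.17525145 0.036     ] (np.float64(145.7642841216242), np.float64(236.86630960643777))
```

```bash
python3 -m creep '{"xyz":[[-0.001,0.0017,0.05],[-0.001,0.0017,0.09],[-0.001,0.0017,0.115],[-0.001,0.0017,0.13],[-0.001,0.0017,0.139],[-0.001,0.0017,0.139]],"rotation":[[0,0,0],[0,0,0],[0,0,0],[0,0,0],[0,0,0],[0,0,0]],"hand":[1,1,1,1,1,1]}'
```

```text
time_s: 22.8
tcp_pos: [0.493, 0.1757, 0.0418]
tcp_rot: [1.0, 0.001, 0.0, 0.0]
contact_force: [-0.4, -0.3, -0.0]
gripper_width: 0.471
grip_force: 30.0
```

```bash
python3 -m creep '{"xyz":[[0,0,0],[0,0,0],[0,0,0],[0,0,-0.055],[0,0,-0.055],[0,0,-0.055],[0,0,-0.055],[0,0,-0.055],[0,0,-0.055],[0,0,-0.03],[0,0,-0.013],[0,0,-0.013]],"rotation":[[0,0,0],[0,0,0],[0,0,0],[0,0,0],[0,0,0],[0,0,0],[0,0,0],[0,0,0],[0,0,0],[0,0,0],[0,0,0],[0,0,0]],"hand":[-0.25,-0.25,-0.25,-0.25,1,1,1,1,1,1,1,1]}'
```

```text
time_s: 24.0
tcp_pos: [0.4936, 0.1765, 0.0522]
tcp_rot: [1.0, 0.001, 0.001, -0.001]
contact_force: [-4.2, 0.2, 22.9]
gripper_width: 0.023
grip_force: 11.6
```

lid_44 is home at z = 0.052. Last is lid_68.

```bash
python3 -m creep '{"xyz":[[0,0,-0.08],[0,0,-0.11],[-0.077,-0.256,-0.11],[-0.077,-0.256,-0.11],[-0.077,-0.256,-0.11],[-0.077,-0.256,-0.083],[-0.077,-0.256,-0.083],[-0.077,-0.256,-0.083],[-0.077,-0.256,-0.083],[-0.077,-0.256,-0.083],[-0.077,-0.256,-0.083],[-0.077,-0.256,-0.083]],"rotation":[[0,0,0],[0,0,0],[0,0,0],[0,0,0],[0,0,0],[0,0,0],[0,0,0],[0,0,0],[0,0,0],[0,0,0],[0,0,0],[0,0,0]],"hand":[1,1,-0.85,-0.85,-0.85,-0.85,-0.85,-0.85,-0.85,-0.85,-0.85,-0.85]}'
python3 - <<'E'
from fit import *
im,i=grab('wrist','w10.png');s=telemetry.state();print(s['tcp_pos'],s['gripper_width'])
f=lambda L:[(round(float(u),1),round(float(v),1),round(q,3),X.round(4)) for u,v,q,X in L[:3]]
print('l68',f(fit(im,i,(.447,.3285,.014),.034,6)))
E
```

```text
time_s: 25.2
tcp_pos: [0.4471, 0.3278, 0.0993]
tcp_rot: [1.0, -0.0, 0.0, 0.0]
contact_force: [0.5, -0.3, -0.6]
gripper_width: 0.817
grip_force: 0.0
[0.44695877 0.32804571 0.09920444] 0.8579043387150503
l68 [(311.4, 205.4, np.float64(1.015), array([0.4438, 0.3289, 0.014 ])), (311.8, 199.8, np.float64(0.975), array([0.4483, 0.3287, 0.014 ])), (316.1, 203.1, np.float64(1.01), array([0.4457, 0.3254, 0.014 ]))]
```

```bash
python3 -m creep '{"xyz":[[0,0,0.06],[0,0,0.11],[0,0,0.145],[0,0,0.159],[0,0,0.159],[0,0,0.159],[0,0,0.159],[0,0,0.159],[0,0,0.159]],"rotation":[[0,0,0],[0,0,0],[0,0,0],[0,0,0],[0,0,0],[0,0,0],[0,0,0],[0,0,0],[0,0,0]],"hand":[-0.85,-0.85,-0.85,-0.85,1,1,1,1,1]}'
```

```text
time_s: 26.15
tcp_pos: [0.4474, 0.329, 0.0047]
tcp_rot: [1.0, 0.0, 0.001, -0.0]
contact_force: [-0.3, 0.0, 4.0]
gripper_width: 0.733
grip_force: 30.0
```

```bash
python3 -m creep '{"xyz":[[0,0,-0.08],[0,0,-0.16],[0,0,-0.22],[0.222,0.375,-0.22],[0.222,0.375,-0.22],[0.222,0.375,-0.22],[0.222,0.375,-0.22],[0.222,0.375,-0.22],[0.222,0.375,-0.22],[0.222,0.375,-0.22],[0.222,0.375,-0.22],[0.222,0.375,-0.22],[0.222,0.375,-0.22]],"rotation":[[0,0,0],[0,0,0],[0,0,0],[0,0,0],[0,0,0],[0,0,0],[0,0,0],[0,0,0],[0,0,0],[0,0,0],[0,0,0],[0,0,0],[0,0,0]],"hand":[1,1,1,1,1,1,1,1,1,1,1,1,1]}'
python3 - <<'E'
from fit import *
im,i=grab('wrist','w11.png');s=telemetry.state();print(s['tcp_pos'],s['gripper_width'])
cv2.imwrite('pics/o10.png',cv2.resize(im[100:300,200:440],None,fx=3,fy=3))
z=s['tcp_pos'][2]
f=lambda L:[(round(float(u),1),round(float(v),1),round(q,3),X.round(4)) for u,v,q,X in L[:2]]
print('lid',f(fit(im,i,(*s['tcp_pos'][:2],z+.009),.034,6)),'rim',f(fit(im,i,(.58,.1033,.066),.0265,8)),'neck',f(fit(im,i,(.58,.1033,.052),.034,8)))
E
```

```text
time_s: 27.45
tcp_pos: [0.5789, 0.1062, 0.1358]
tcp_rot: [1.0, 0.002, -0.0, -0.0]
contact_force: [0.0, -0.1, -0.1]
gripper_width: 0.738
grip_force: 30.0
[0.57909785 0.10569824 0.13580888] 0.7316089329324662
lid [(313.8, 264.8, np.float64(0.991), array([0.5753, 0.1056, 0.1448])), (313.8, 270.1, np.float64(1.066), array([0.5724, 0.1056, 0.1448]))] rim [(317.1, 202.1, np.float64(1.043), array([0.5831, 0.1032, 0.066 ])), (308.4, 236.4, np.float64(1.062), array([0.5568, 0.1093, 0.066 ]))] neck [(317.1, 204.4, np.float64(1.027), array([0.5768, 0.103 , 0.052 ])), (315.1, 209.8, np.float64(1.027), array([0.5726, 0.1045, 0.052 ]))]
```

View pics/o10.png

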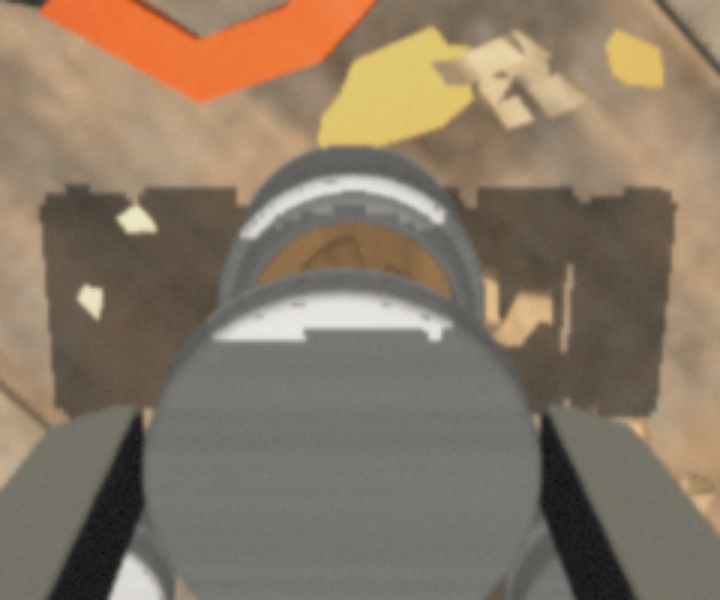

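lid_68's top is centred at about crop (343,483). The tin_68 shoulder is at crop (352,302), so the tin is at (0.580, 0.103) and the offset is about 1 mm in x. I lower it.

```bash
python3 -m creep '{"xyz":[[0.002,0.001,0.05],[0.002,0.001,0.09],[0.002,0.001,0.11],[0.002,0.001,0.12],[0.002,0.001,0.129],[0.002,0.001,0.129]],"rotation":[[0,0,0],[0,0,0],[0,0,0],[0,0,0],[0,0,0],[0,0,0]],"hand":[1,1,1,1,1,1]}'
```

```text
time_s: 28.1
tcp_pos: [0.5817, 0.1035, 0.0589]
tcp_rot: [1.0, 0.0, 0.001, -0.0]
contact_force: [0.6, -0.1, 0.3]
gripper_width: 0.731
grip_force: 30.0
```

```bash
python3 -m creep '{"xyz":[[0,0,0],[0,0,0],[0,0,0],[0,0,-0.05],[0,0,-0.05],[0,0,-0.05],[0,0,-0.05],[0,0,-0.05],[0,0,-0.05],[0,0,-0.05],[0,0,-0.05],[0,0,-0.03],[0,0,-0.012],[0,0,-0.012]],"rotation":[[0,0,0],[0,0,0],[0,0,0],[0,0,0],[0,0,0],[0,0,0],[0,0,0],[0,0,0],[0,0,0],[0,0,0],[0,0,0],[0,0,0],[0,0,0],[0,0,0]],"hand":[-0.8,-0.8,-0.8,-0.8,1,1,1,1,1,1,1,1,1,1]}'
python3 -m creep '{"xyz":[[0,0,-0.08],[0,0,-0.16],[0,0.1,-0.35],[0,0.1,-0.4],[0,0.1,-0.4],[0,0.1,-0.4],[0,0.1,-0.4],[0,0.1,-0.4]],"rotation":[[0,0,0],[0,0,0],[0,0,0],[0,0,0],[0,0,0],[0,0,0],[0,0,0],[0,0,0]],"hand":[1,1,1,1,1,1,1,1]}'
python3 - <<'E'
from h import *
a,_=grab('scene');b,_=grab('side')
cv2.imwrite('pics/fin.png',np.hstack([cv2.resize(a[135:285,195:405],None,fx=1.9,fy=1.9,interpolation=cv2.INTER_CUBIC),cv2.resize(b[130:280,220:430],None,fx=1.9,fy=1.9,interpolation=cv2.INTER_CUBIC)]))
E
```

```text
time_s: 29.5
tcp_pos: [0.5827, 0.1039, 0.0683]
tcp_rot: [1.0, 0.0, 0.002, -0.0]
contact_force: [-2.4, -1.1, 16.9]
gripper_width: 0.091
grip_force: 8.9
time_s: 30.3
tcp_pos: [0.58, 0.0436, 0.3032]
tcp_rot: [1.0, 0.001, -0.002, 0.0]
contact_force: [0.4, -0.5, -1.6]
gripper_width: 0.003
grip_force: 0.0
```

View pics/fin.png

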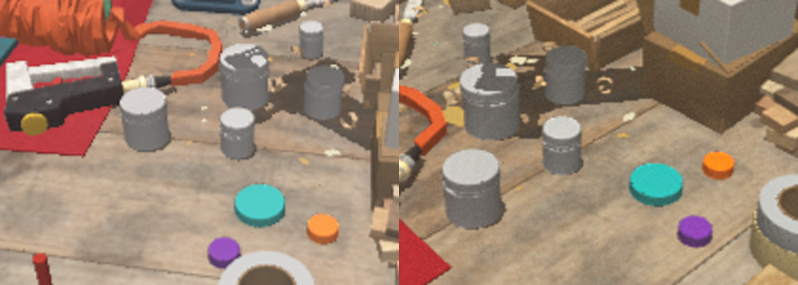

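All five tins carry level lids in both views: in the left half at (145,105), (244,60), (323,80), (237,120) and (311,30). The decoys are untouched and the arm is clear, so I hand the job in.

```bash
python3 -c "
from workcell import manip
print(manip.job_done())"
```

```text
the job is handed in; nothing more can be done
None
```

All five lids are on their own tins, pushed home and level, with the tins upright, the decoys untouched and the arm clear; I handed the job in at about 30 s on the robot's clock.

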